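# Put the doming set back in its fitted tray

## Task

Put the doming set away in its wooden tray: lay each of the three steel ball-ended punches flat in the cradle whose ball well fits its ball, ball in the well and tail in the channel, and set the brass dapping cube flat in the cradle with the square well. The flat-faced punch with the red shank and the wooden punch belong to other sets: leave them lying where they are.

Things in the scene. Friction and masses are not known exactly. Their poses are not given: they have to be found in the camera images.
- punch_large: steel doming punch, 36 mm ball on a 10 mm square shank, 120 mm long, lying down, balanced on ball and tail end (shank slopes slightly to the tail). Origin: where to grip the shank from above, on its axis, 42 mm behind the ball's centre, 60 mm ahead of the tail end, 13 mm above what it lies on. x: level, tail to ball; z up
- punch_medium: steel doming punch, 26 mm ball on a 10 mm square shank, 115 mm long, lying down, balanced on ball and tail end (shank slopes slightly to the tail). Origin: where to grip the shank from above, on its axis, 42 mm behind the ball's centre, 60 mm ahead of the tail end, 10 mm above what it lies on. x: level, tail to ball; z up
- punch_small: steel doming punch, 16 mm ball on a 10 mm square shank, 110 mm long, lying down, balanced on ball and tail end (shank slopes slightly to the tail). Origin: where to grip the shank from above, on its axis, 42 mm behind the ball's centre, 60 mm ahead of the tail end, 7 mm above what it lies on. x: level, tail to ball; z up
- dapping_cube: brass dapping cube, 42 mm a side, with round hollows in its faces, 0.42 kg, standing among the punches (any other brass cube at the far side of the bench is not meant). Origin: centre of its underside, z up, x and y square to its faces; grip it across two faces.
- flat_punch: look-alike that stays out: steel punch with the same 10 mm square shank, 50 mm of it painted red, but its head is a flat-faced disc, 34 mm across and 14 mm thick, not a ball. Origin on the shank's axis 42 mm behind the middle of the head, x towards the head.
- boxwood_punch: look-alike that stays out: punch wholly of brown wood with a 26 mm ball and 10 mm square shank. Origin on the shank's axis 42 mm behind the ball's centre, x towards the ball.
- cradle_large: light-wood cradle 65 x 145 mm with a ball well 45 mm wide (cheeks 24 mm high) at its far (+x) end, a tail channel 22 mm wide (15 mm high) at -x, bevelled edges, a 60 mm open finger gap between. Origin: ball well's nominal centre on the blue felt floor, 9 mm above the bench; x: tail to ball, z up. Punch home: its origin at x -42, y 0 mm, x axes alike; play 8 mm lengthwise, 4 mm sideways
- cradle_medium: light-wood cradle 65 x 145 mm with a ball well 35 mm wide (cheeks 24 mm high) at its far (+x) end, a tail channel 22 mm wide (15 mm high) at -x, bevelled edges, a 60 mm open finger gap between. Origin: ball well's nominal centre on the blue felt floor, 9 mm above the bench; x: tail to ball, z up. Punch home: its origin at x -42, y 0 mm, x axes alike; play 8 mm lengthwise, 4 mm sideways
- cradle_small: light-wood cradle 65 x 145 mm with a ball well 25 mm wide (cheeks 24 mm high) at its far (+x) end, a tail channel 22 mm wide (15 mm high) at -x, bevelled edges, a 60 mm open finger gap between. Origin: ball well's nominal centre on the blue felt floor, 9 mm above the bench; x: tail to ball, z up. Punch home: its origin at x -42, y 0 mm, x axes alike; play 8 mm lengthwise, 4 mm sideways
- cradle_cube: fourth cradle, same size, with a 58 mm square well (sides 14 mm high, end lips 12 mm, 27 mm finger room beyond each lip) whose centre is at x -42, y 0 mm. Origin on the felt, 9 mm above the bench; x away from the robot, z up. The four stand side by side in any order in a fixed dark tray 158 x 272 mm (ends 36 mm high, sides cut to 10 mm beside the finger gap)

How it is judged:
By the outcome, as a careful person would: the job done as asked, in the order asked, and still so for the second after the job is handed in, with the robot touching nothing.
It also fails if it takes over 109 s, if anything falls off the work surface, if the arm or the gripper's body presses on something with over 40 N, if the wrist force passes 120 N, or if a joint passes its speed limit or range.

## Robot

A 7-joint arm with a two-finger parallel gripper is mounted at the origin on a cart in front of the work surface, level with it; the furniture and walls round the work are solid. World frame = base frame: x ahead of the robot, y to its left, z up, the work surface at z = 0. Lengths are in m, angles in degrees, forces in N, time in s.
With the tool pointing down it reaches from about 0.425 to 0.925 m from the base axis. Payload 6.8 kg.
Tool frame: the origin (TCP) lies at the very end of the fingers, on their centre line; the grasp point (between the pads) lies 19 mm behind it; z points along the fingers, y is the line along which they close (so a half turn about z gives the same grasp; the last joint's range is limited). The gripper opens to 88 mm and grips with 3 to 60 N. Pads are 20 mm wide; open, the fingers measure 115 mm over their backs; the gripper's body (75 mm by 178 mm) begins 61 mm behind the grasp point.
Start: joints at [-72.542, 27.33, 1.283, 89.118, -0.659, 63.558, -4.761], TCP at [0.271, 0.618, 0.223] pointing down, gripper open.
Joint ranges: [-169.35, 169.35], [-19.33, 120.38], [-80.79, 83.38], [13.8, 139.57], [-78.32, 258.32], [9.67, 109.79], [-169.56, 169.56]. Speed limits (degrees/s): [136.94, 136.94, 180, 180, 180, 180, 180].

## Interface

Orientations are given as a 3x3 rotation matrix whose columns are the frame's x, y, z axes.
In Python, from station import telemetry, eyes, robot gives the robot as it stands.
- The arm moves only by the tool send_rows, never from a script. Its argument "series" is a list of rows, each a list of 3 entries, a list of its own where there are three numbers: the shift along the tool's x, y, z in cm, then the turn, a rotation vector about the tool's x, y, z in rad, then the opening, from 0 (shut) to 1 (fully open). A call has 1 to 5 rows; each row shifts and turns the commanded pose from where the row before left it, along the tool's axes as they then stand; what a row does not reach is not made up. A row lasts 1/12 s, in which the tool goes at most 41.7 mm and 7.16 degrees, less where a joint would pass 70% of its speed; a pose out of reach is approached as far as the arm can. A call is refused whole if a number of a shift passes 4.17 or a number of a turn 0.125, either way. A call with a gripper value outside its range is refused whole. The fingers move at their own pace and stop on an object; the grip force is fixed at half the most. Time passes only in rows, so rows that do not move let the fingers close. It gives the time, the measured TCP pose, the force, the opening and the grip force at its end, in the units of the state.
- telemetry.read_state(): the state, without advancing time (a new reading comes with each control period).
- eyes.grab_frame(name): name is "side" or "top"; returns the picture (400x640x3 uint8, red, green, blue); there is no depth.
- eyes.get_calibration(name): a dict with "intrinsics" (3x3 intrinsics, pixels), "k1" (the pictures are not rectified: a ray, as slopes to the right and down, at radius r is drawn at 1 + k1 r^2 times it, then the intrinsics apply), "rvec" (rotation vector, rad) and "tvec" (3), from world to camera coordinates, as OpenCV has them. Camera axes: x right, y down, z forward; pixel columns grow to the right and rows downward; lengths in m; the calibration is good to about 2 mm. A picture is of the moment at which its call begins. get_calibration takes no time and is no camera call.
- robot.sign_off(): hands the job in; it is judged then, once.
The state is a dict: "time": time; "joints": joint angles; "joint_vel": joint speeds; "joint_efforts": joint torques, N m; "ee_pos": TCP position; "tcp_rot": TCP orientation; "force": force on the tool from outside, world axes, zero at the start; "ft_torque": the same for the moment, N m; "gripper_width": opening from 0.0 (shut) to 1.0 (fully open); "finger_force": force on a finger pad.
Only numpy, scipy, OpenCV 4.12 (cv2) and the standard library are available. Lean on these libraries where they do the work, as an engineer would, in place of code of your own. Each camera call takes 0.05 s, during which the arm holds its last target. There are 200 camera calls.

## Working session

There is one attempt and no reset: what is moved stays moved. The work goes in short steps, Python scripts to look and compute and a tool call to move; the robot and the scene stay as the last step left them, time stands still between calls to the robot, and variables do not carry over. Pictures are saved under pics/ and viewed, at most 14 in all, crops included, and the job is handed in when it is done.

Besides the shell and the picture viewer there is one more tool, called after "Call:" as name(argument=value, ...), one argument or row to a line, values as JSON. send_rows: Moves the arm, as the interface text tells. Its arguments: {"type":"object","properties":{"series":{"type":"array","items":{"type":"array"}}},"required":["series"]}

```bash
ls; mkdir -p pics; python3 - <<'E'
from station import telemetry, eyes, robot
import cv2
s=telemetry.read_state();print(s)
for n in("side","top"):
    im=eyes.grab_frame(n);cv2.imwrite(f"pics/{n}0.png",im[:,:,::-1]);print(n,eyes.get_calibration(n))
E
```

```text
pics
{'time': 0.0, 'joints': array([-72.54134603,  27.375448  ,   1.28183597,  89.17605651,
        -0.6587311 ,  63.55761603,  -4.7601342 ]), 'joint_vel': array([ 0.04342715,  0.05182332,  0.03842474, -0.06352026,  0.00293674,
        0.0580493 ,  0.00074129]), 'joint_efforts': array([-3.49465990e-04, -5.82852280e+01,  1.53474871e+00, -2.72607940e+01,
       -5.43112401e-02,  1.69267593e-02,  1.71750298e-04]), 'ee_pos': array([0.27059826, 0.61774847, 0.22170304]), 'tcp_rot': array([[-9.16002526e-01,  4.01172088e-01, -5.73631795e-04],
       [ 4.01172470e-01,  9.16000996e-01, -1.68069781e-03],
       [-1.48801754e-04, -1.76964872e-03, -9.99998423e-01]]), 'force': array([ 0.49219754, -0.26016898,  0.81204299]), 'ft_torque': array([-0.02918636, -0.03279573, -0.01467342]), 'finger_force': 0.0, 'gripper_width': 1.0027993491277367}
side {'intrinsics': array([[381.35353902,   0.        , 318.78400118],
       [  0.        , 381.35353902, 194.86666802],
       [  0.        ,   0.        ,   1.        ]]), 'k1': -0.062462415136250504, 'rvec': array([ 0.1533036 , -2.6971083 ,  1.44609179]), 'tvec': array([0.52071052, 0.06569233, 1.07913484])}
top {'intrinsics': array([[464.64785931,   0.        , 329.65799078],
       [  0.        , 464.64785931, 195.10035815],
       [  0.        ,   0.        ,   1.        ]]), 'k1': 0.014345083154170506, 'rvec': array([ 2.00606019, -2.19982191,  0.25142657]), 'tvec': array([0.02638863, 0.54689169, 1.32975365])}
```

View pics/top0.png

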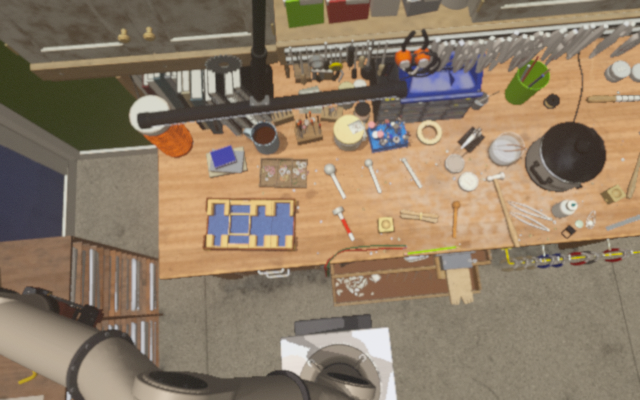

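View pics/side0.png

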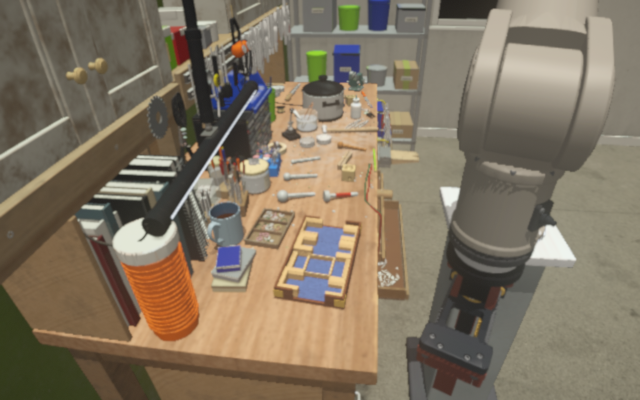

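The top view shows the tray at about (250,224). Three ball punches lie near (335,180), (373,176) and (411,172). The red punch is at (344,222), the cube at (386,225), and the wooden punch near (456,218). The side view shows the tray at (320,260), with the punches at about (295,195).

```bash
python3 - <<'E'
import cv2
a=cv2.imread("pics/top0.png");b=cv2.imread("pics/side0.png")
c=cv2.resize(a[145:260,195:305],None,fx=5,fy=5,interpolation=cv2.INTER_CUBIC)
cv2.imwrite("pics/ttray.png",c)
c=cv2.resize(a[145:255,310:470],None,fx=5,fy=5,interpolation=cv2.INTER_CUBIC)
cv2.imwrite("pics/tpun.png",c)
c=cv2.resize(b[130:310,240:380],None,fx=3.3,fy=3.3,interpolation=cv2.INTER_CUBIC)
cv2.imwrite("pics/sall.png",c)
E
```

```text
(no output)
```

View pics/ttray.png

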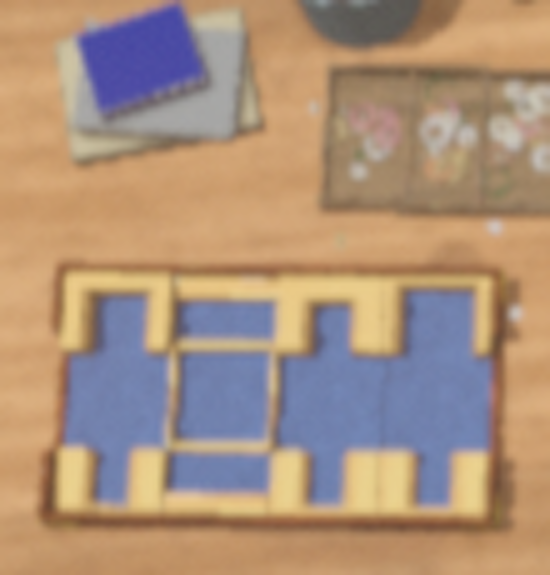

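View pics/tpun.png

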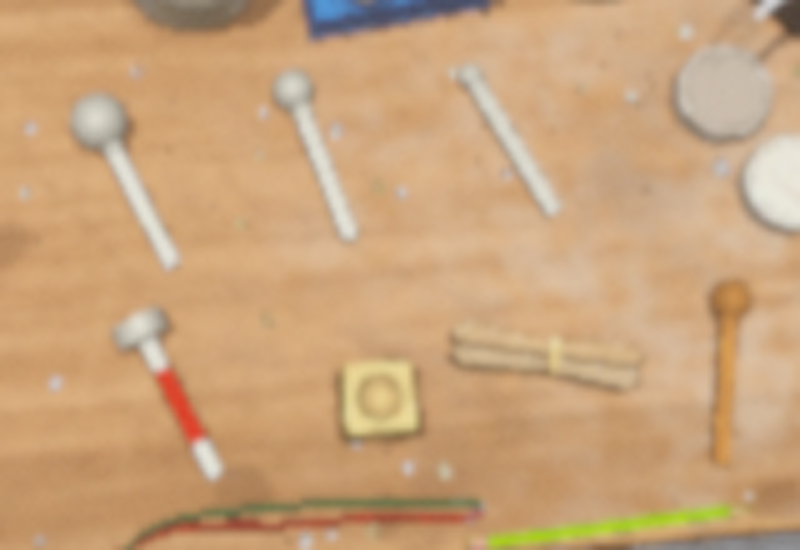

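View pics/sall.png

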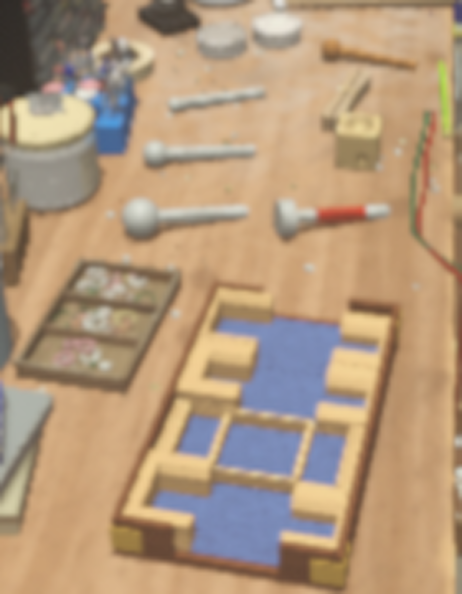

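Crops: in the tray from left to right the ball wells are about 58, (cube), 43 and 75 crop px wide, so medium, cube, small, large. The punch balls are at crop (100,122), (293,90) and (469,73), and the cube is at (380,398).

```bash
cat > h.py <<'E'
import numpy as np,cv2
from station import telemetry,eyes,robot
C={n:eyes.get_calibration(n) for n in("top","side")}
def ray(n,p):
    c=C[n];R=cv2.Rodrigues(c["rvec"])[0]
    u=cv2.undistortPoints(np.array(p,float).reshape(-1,1,2),c["intrinsics"],np.array([c["k1"],0,0,0]),).reshape(-1,2)
    d=np.c_[u,np.ones(len(u))]@R
    return -R.T@c["tvec"],d
def plane(n,p,z):
    o,d=ray(n,p);return o+d*((z-o[2])/d[:,2])[:,None]
def tri(pt,ps):
    (a,u),(b,v)=ray("top",pt),ray("side",ps);u=u[0];v=v[0]
    s,t=np.linalg.lstsq(np.c_[u,-v],b-a,rcond=None)[0]
    return (a+s*u+b+t*v)/2,np.linalg.norm(a+s*u-b-t*v)
def proj(n,P):
    c=C[n];return cv2.projectPoints(np.array(P,float).reshape(-1,1,3),c["rvec"],c["tvec"],c["intrinsics"],np.array([c["k1"],0,0,0]))[0].reshape(-1,2)
def steel(n,im,box):
    x0,y0,x1,y1=box
    hsv=cv2.cvtColor(im,cv2.COLOR_RGB2HSV)
    m=np.zeros(im.shape[:2],np.uint8);m[y0:y1,x0:x1]=((hsv[...,1]<70)&(hsv[...,2]>95))[y0:y1,x0:x1]
    k,l,st,_=cv2.connectedComponentsWithStats(m)
    i=1+np.argmax(st[1:,4]);return (l==i)
def axis(m):
    q=np.argwhere(m)[:,::-1].astype(float);c=q.mean(0);v=np.linalg.svd(q-c,full_matrices=False)[2][0]
    t=(q-c)@v;return q,c,v,t
E
python3 - <<'E'
from h import *
it,is_=cv2.imread("pics/top0.png")[:,:,::-1].copy(),cv2.imread("pics/side0.png")[:,:,::-1].copy()
for n in C:print(n,ray(n,[[320,200]])[0].round(3))
T=dict(L=(320,158,350,202),M=(360,156,386,196),S=(398,155,425,190))
S=dict(L=(274,186,318,205),M=(280,170,322,184),S=(288,154,324,166))
for k in T:
    E={}
    for n,im,b in(("top",it,T[k]),("side",is_,S[k])):
        m=steel(n,im,b);q,c,v,t=axis(m)
        # widths along axis
        w=(q-c)@np.array([-v[1],v[0]])
        # orient: tail side in top = larger row; side = larger col
        if (v[1] if n=="top" else v[0])<0:v=-v;t=-t
        lo,hi=t.min()-.5,t.max()+.5
        sh=(t>hi-.55*(hi-lo))&(t<hi-1)
        qs=q[sh];cs=qs.mean(0);vs=np.linalg.svd(qs-cs,full_matrices=False)[2][0];vs*=np.sign(vs@v)
        ts=(q-cs)@vs
        e0,e1=cs+vs*(ts.min()-.5),cs+vs*(ts.max()+.5)
        E[n]=(e0,e1);print(k,n,m.sum(),"ball tip",e0.round(1),"tail",e1.round(1))
        if n=="top":
            r={'L':.018,'M':.013,'S':.008}[k]
            P=plane(n,[e0,e1],r)
            print("  plane",P.round(4).tolist(),"len",np.linalg.norm(P[0]-P[1]).round(4),"yaw",np.degrees(np.arctan2(*(P[0]-P[1])[1::-1])).round(1))
    for i,nm in((0,"tip"),(1,"tail")):
        P,g=tri(E["top"][i],E["side"][i]);print("  tri",nm,P.round(4),"gap",g.round(4))
# cube & tray masks
hsv=cv2.cvtColor(it,cv2.COLOR_RGB2HSV)
print(hsv[224,380:393].tolist())
print("row by row tray rgb")
for r in (208,212,240,225):print(r,it[r,205:297].tolist()[::1] if 0 else [ "B" if p[2]>p[0]+15 else ("Y" if p[0]>170 and p[2]<150 and p[1]>140 else "d") for p in it[r,203:298].astype(int)].__str__().replace("', '",""))
E
```

```text
top [0.233 0.004 1.419]
side [0.396 0.92  0.662]
L top 220 ball tip [327.  163.5] tail [344.4 198.3]
  plane [[0.6598, -0.0258, 0.018], [0.5429, -0.0695, 0.018]] len 0.1248 yaw 20.5
L side 245 ball tip [276.4 195.9] tail [315.5 193.3]
  tri tip [ 0.6592 -0.0259  0.0175] gap 0.0014
  tri tail [ 0.5448 -0.0701  0.0051] gap 0.0018
M top 180 ball tip [366.9 158.5] tail [380.1 193.1]
  plane [[0.6659, -0.1531, 0.013], [0.5504, -0.1818, 0.013]] len 0.1191 yaw 13.9
M side 182 ball tip [282.5 175.3] tail [317.5 175.1]
  tri tip [ 0.6656 -0.1529  0.0153] gap 0.0008
  tri tail [ 0.5522 -0.1829  0.0042] gap 0.0002
S top 174 ball tip [401.1 156.7] tail [421.  187.6]
  plane [[0.6635, -0.2626, 0.008], [0.5573, -0.3117, 0.008]] len 0.1169 yaw 24.8
S side 150 ball tip [289.  162.2] tail [320.6 156.7]
  tri tip [ 0.6651 -0.2632  0.0049] gap 0.0014
  tri tail [ 0.5574 -0.3121  0.0062] gap 0.0006
[[23, 91, 224], [22, 103, 201], [20, 109, 195], [20, 107, 210], [20, 102, 222], [21, 98, 230], [21, 97, 232], [21, 101, 227], [20, 107, 217], [20, 107, 208], [21, 101, 213], [22, 95, 223], [21, 100, 211]]
row by row tray rgb
208 ['YYddYYYYYdddBBBBBBBBBYYYYYddBBBBBBBBBBBBBBBBBBBdYYYYYYdBBBBBBBYYYYYYYYYYddBBBBBBBBBBBBdYYYddddd']
212 ['YYYYYYYYYdddBBBBBBBBBYYYYYdddddddddddddddddddBddYYYYYdddBBBBBBYYYYYYYYYddBBBBBBBBBBBBBdYYYddddd']
240 ['dddYYYYYYYddBBBBBdYYYYYYYdBBBBBBBBBBBBBBBBBBBBdYYYYYYddBBBBBdYYYYYYYYYYYYYYdBBBBBBYYYYYYYdddddd']
225 ['YYYdddBBBBBBBBBBBBBBBBBBBdYdBBBBBBBBBBBBBBBBBdYdBBBBBBBBBBBBBBBBBBBBBBBBBBBBBBBBBBBBBBBBBBdddYY']
```

```bash
python3 - <<'E'
from h import *
it,is_=cv2.imread("pics/top0.png")[:,:,::-1].copy(),cv2.imread("pics/side0.png")[:,:,::-1].copy()
f=(it[...,2].astype(float)-it[...,0])  # blue minus red
g=cv2.cvtColor(it,cv2.COLOR_RGB2GRAY).astype(float)
def cross(prof,off,th=0):
    out=[]
    for i in range(len(prof)-1):
        a,b=prof[i]-th,prof[i+1]-th
        if a*b<0: out.append((off+i+a/(a-b),'up' if b>a else 'dn'))
    return out
print("rows: blue on (floor z9) y ; blue off y at z9/z33/z24")
for r in (207,208,209,210,211,212,237,239,241,243,218,222,226,230):
    o=[]
    for c,k in cross(f[r,200:298],200,10):
        P=[plane("top",[[c,r]],z)[0] for z in(.009,.024,.033)]
        o.append(f"{c:.1f}{k} "+"/".join(f"{p[1]*1e3:.0f}" for p in P))
    print(r,"x9=%.0f x33=%.0f|"%(plane("top",[[250,r]],.009)[0][0]*1e3,plane("top",[[250,r]],.033)[0][0]*1e3)," ; ".join(o))
print("cols")
for c in (212,219,222,235,240,245,258,261,263,280,284,288):
    o=[]
    for rr,k in cross(f[196:252,c],196,10):
        P=[plane("top",[[c,rr]],z)[0] for z in(.009,.024,.033)]
        o.append(f"{rr:.1f}{k} "+"/".join(f"{p[0]*1e3:.0f}" for p in P))
    print(c,"y9=%.0f|"%(plane("top",[[c,225]],.009)[0][1]*1e3)," ; ".join(o))
# cube: saturation/hue mask
b=cv2.cvtColor(it,cv2.COLOR_RGB2LAB).astype(int)
sub=it[212:238,374:398].astype(int)
q=np.array([[378.6,217.2],[393.4,217.0],[393.6,231.6],[379,232.4]])
print("cube top z42",plane("top",q,.042).round(4).tolist())
# side cube corners
s=np.array([[342,165.5],[355.4,164.5]]);
E
```

```text
rows: blue on (floor z9) y ; blue off y at z9/z33/z24
207 x9=544 x33=539| 214.5up 333/330/328 ; 223.4dn 306/303/301 ; 230.6up 284/281/279 ; 249.2dn 226/224/223 ; 258.2up 199/197/195 ; 264.2dn 180/178/177 ; 276.0up 144/142/142 ; 288.8dn 104/103/102
208 x9=541 x33=536| 214.4up 334/330/328 ; 223.3dn 306/303/301 ; 230.6up 284/281/279 ; 249.1dn 227/224/223 ; 257.9up 200/198/196 ; 264.3dn 180/178/177 ; 275.9up 144/143/142 ; 288.8dn 105/103/103
209 x9=538 x33=533| 214.4up 334/330/328 ; 223.3dn 306/303/301 ; 230.6up 284/281/279 ; 249.2dn 227/224/223 ; 257.9up 200/198/197 ; 264.3dn 180/178/177 ; 275.9up 145/143/142 ; 288.8dn 105/104/103
210 x9=535 x33=530| 214.4up 334/330/328 ; 223.2dn 307/303/302 ; 230.6up 284/281/279 ; 249.1dn 227/225/223 ; 257.9up 200/198/197 ; 264.2dn 181/179/178 ; 275.9up 145/143/142 ; 288.8dn 105/104/103
211 x9=532 x33=527| 214.4up 334/330/328 ; 223.2dn 307/304/302 ; 230.9up 283/280/278 ; 249.1dn 227/225/224 ; 257.9up 200/198/197 ; 264.2dn 181/179/178 ; 275.9up 145/144/143 ; 288.8dn 105/104/103
212 x9=529 x33=524| 214.3up 334/331/329 ; 223.1dn 307/304/302 ; 243.3up 245/
[... 1750 characters left out ...]
50/548 ; 211.9dn 532/529/527 ; 215.2up 521/518/516 ; 232.4dn 468/466/464 ; 235.5up 458/456/455 ; 242.6dn 437/435/433
245 y9=242| 205.3up 551/548/546 ; 212.1dn 530/527/525 ; 215.2up 520/517/515 ; 232.5dn 466/464/462 ; 235.6up 457/454/453 ; 242.6dn 436/433/432
258 y9=202| 207.5up 540/537/535 ; 245.1dn 424/422/421
261 y9=193| 205.9up 545/541/539 ; 245.2dn 423/421/420
263 y9=187| 205.9up 544/541/539 ; 236.6dn 449/446/445
280 y9=135| 202.9up 549/546/544 ; 245.4dn 417/415/414
284 y9=123| 203.1up 547/544/542 ; 244.6dn 418/416/415
288 y9=111| 203.2up 545/542/540 ; 234.4dn 448/446/445
cube top z42 [[0.4703, -0.1648, 0.042], [0.4668, -0.2092, 0.042], [0.4228, -0.2043, 0.042], [0.4244, -0.1606, 0.042]]
```

```bash
cat >> h.py <<'E'
HOME=dict(L=(.4805,.1292,-5.8),M=(.5,.3218,-5.8),S=(.487,.1935,-5.8),C=(.4935,.2577,-5.8))
def goto(x,y,z,yaw=None):
    "yaw: wanted direction (deg) of tool y minus 90, mod 180; prints tool-frame shift cm and turn about tool z"
    s=telemetry.read_state();R=s["tcp_rot"];p=s["ee_pos"]
    d=R.T@(np.array([x,y,z])-p)*100
    ty=np.degrees(np.arctan2(R[1,1],R[0,1]))
    turn=0 if yaw is None else -((yaw+90-ty+90)%180-90)
    cy=ty-90
    print("pos",p.round(4),"toolyaw",round(cy,1),"tilt",R[:2,2].round(3),"shift cm",d.round(2),"turn rad",round(np.radians(turn),3),"q",s["joints"].round(0),"F",s["force"].round(1),"t",round(s["time"],2),"w",round(s["gripper_width"],3),"ff",round(s["finger_force"],1))
E
python3 - <<'E'
from h import *
def ct(a):return (195+a[0]/5-.4,145+a[1]/5-.4)
def cs(a):return (240+a[0]/3.3-.35,130+a[1]/3.3-.35)
for a,b in(((270,350),(238,414)),((270,440),(312,424)),((175,440),(297,480)),((178,352),(217,470))):
    P,g=tri(ct(a),cs(b));print("lip",P.round(4),g.round(4))
def ct(a):return (310+a[0]/5-.4,145+a[1]/5-.4)
for a,b in(((418,362),(338,118)),((420,434),(381,117)),((345,436),(380,142)),((342,363),(336,140))):
    P,g=tri(ct(a),cs(b));print("cube",P.round(4),g.round(4))
goto(.602,-.048,.13,20.8)
E
```

```text
lip [0.516  0.2277 0.0197] 0.0054
lip [0.4605 0.231  0.018 ] 0.006
lip [0.4659 0.2885 0.0173] 0.0061
lip [0.5219 0.2844 0.0167] 0.0027
cube [ 0.47   -0.2104  0.0303] 0.0023
cube [ 0.4256 -0.2053  0.0364] 0.003
cube [ 0.4267 -0.1606  0.0334] 0.0015
cube [ 0.471  -0.1642  0.0315] 0.0025
pos [0.2706 0.6178 0.2218] toolyaw -23.7 tilt [-0.001 -0.001] shift cm [-57.07 -47.68   9.26] turn rad -0.776 q [-73.  27.   1.  89.  -1.  64.  -5.] F [ 1.   0.5 -0.5] t 0.1 w 1.0 ff 0.0
```

Call:
send_rows(
  series=[
    [[0,0,0],[0,0,-0.12],1],
    [[0,0,0],[0,0,-0.12],1],
    [[0,0,0],[0,0,-0.12],1],
    [[0,0,0],[0,0,-0.12],1],
    [[0,0,0],[0,0,-0.12],1],
  ],
)

```text
time: 0.52
ee_pos: [0.2707, 0.618, 0.2221]
tcp_rot: [[-0.981, -0.192, -0.0], [-0.192, 0.981, -0.001], [0.0, -0.001, -1.0]]
force: [-0.5, -0.8, -0.3]
gripper_width: 1.002
finger_force: 0.0
```

Call:
send_rows(
  series=[
    [[0,0,0],[0,0,-0.088],1],
    [[0,0,0],[0,0,-0.088],1],
    [[-0.37,-3.7,0.46],[0,0,0],1],
    [[-0.37,-3.7,0.46],[0,0,0],1],
    [[-0.37,-3.7,0.46],[0,0,0],1],
  ],
)

```text
time: 0.93
ee_pos: [0.3206, 0.5172, 0.208]
tcp_rot: [[-0.934, -0.357, -0.001], [-0.357, 0.934, -0.001], [0.001, -0.0, -1.0]]
force: [0.5, -0.4, -0.8]
gripper_width: 0.998
finger_force: 0.0
```

Call:
send_rows(
  series=[
    [[-0.37,-3.7,0.46],[0,0,0],1],
    [[-0.37,-3.7,0.46],[0,0,0],1],
    [[-0.37,-3.7,0.46],[0,0,0],1],
    [[-0.37,-3.7,0.46],[0,0,0],1],
    [[-0.37,-3.7,0.46],[0,0,0],1],
  ],
)

```text
time: 1.35
ee_pos: [0.4039, 0.3502, 0.1854]
tcp_rot: [[-0.935, -0.355, -0.0], [-0.355, 0.935, -0.0], [0.0, -0.0, -1.0]]
force: [1.7, -0.3, 0.0]
gripper_width: 0.999
finger_force: 0.0
```

Call:
send_rows(
  series=[
    [[-0.37,-3.7,0.46],[0,0,0],1],
    [[-0.37,-3.7,0.46],[0,0,0],1],
    [[-0.37,-3.7,0.46],[0,0,0],1],
    [[-0.37,-3.7,0.46],[0,0,0],1],
    [[-0.37,-3.7,0.46],[0,0,0],1],
  ],
)

```text
time: 1.77
ee_pos: [0.4869, 0.1839, 0.1625]
tcp_rot: [[-0.935, -0.355, -0.0], [-0.355, 0.935, -0.0], [0.0, -0.0, -1.0]]
force: [0.3, 0.4, -1.1]
gripper_width: 0.999
finger_force: 0.0
```

Call:
send_rows(
  series=[
    [[-0.37,-3.7,0.46],[0,0,0],1],
    [[-0.37,-3.7,0.46],[0,0,0],1],
    [[-0.37,-3.7,0.46],[0,0,0],1],
    [[-0.37,-3.7,0.46],[0,0,0],1],
    [[-0.37,-3.7,0.46],[0,0,0],1],
  ],
)

```text
time: 2.18
ee_pos: [0.5699, 0.0177, 0.1394]
tcp_rot: [[-0.935, -0.355, -0.001], [-0.355, 0.935, -0.0], [0.0, 0.0, -1.0]]
force: [0.7, 0.8, -0.3]
gripper_width: 0.994
finger_force: 0.0
```

Call:
send_rows(
  series=[
    [[-0.17,-1.82,0.9],[0,0,0],1],
    [[-0.17,-1.82,0.9],[0,0,0],1],
    [[-0.17,-1.82,0.9],[0,0,0],1],
    [[-0.17,-1.82,0.9],[0,0,0],1],
    [[0,0,2],[0,0,0],1],
  ],
)

```text
time: 2.6
ee_pos: [0.6044, -0.0509, 0.0849]
tcp_rot: [[-0.936, -0.351, 0.004], [-0.351, 0.936, -0.002], [-0.003, -0.004, -1.0]]
force: [0.5, -0.8, 0.5]
gripper_width: 1.005
finger_force: 0.0
```

```bash
python3 - <<'E'
from h import *
goto(.602,-.048,.005,20.8)
a=eyes.grab_frame("top");b=eyes.grab_frame("side")
A=cv2.resize(a[130:230,300:400],(600,600),interpolation=3)[:,:400];
A=cv2.resize(a[140:230,300:380],(400,450),interpolation=3);B=cv2.resize(b[140:230,250:330],(400,450),interpolation=3)
cv2.imwrite("pics/g1.png",np.hstack([A,B])[:,:,::-1])
E
```

```text
pos [ 0.6044 -0.0509  0.0849] toolyaw 20.5 tilt [ 0.004 -0.002] shift cm [0.14 0.39 7.99] turn rad -0.005 q [ -5.  30.   5. 106.  -3.  44. 112.] F [ 0.5 -0.8  0.5] t 2.6 w 1.005 ff 0.0
```

View pics/g1.png

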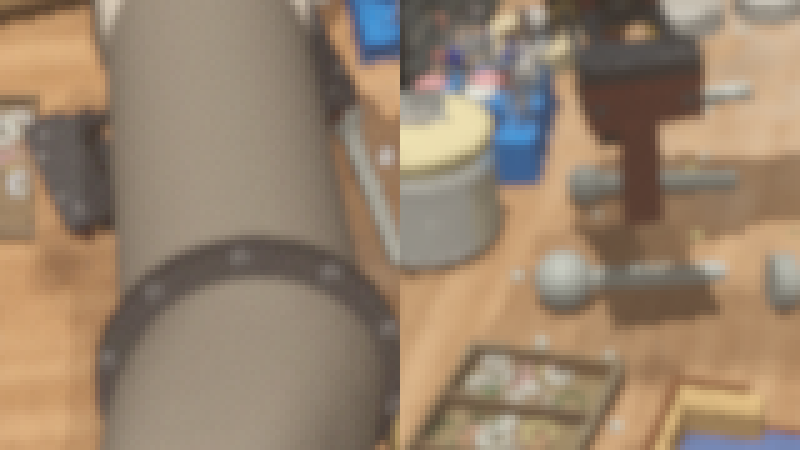

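The top view is blocked by the arm. The side view shows the open gripper above the large punch's shank, at about (650,220) in the crop. I'll descend next.

Call:
send_rows(
  series=[
    [[0,0,1.5],[0,0,0],1],
    [[0,0,1.5],[0,0,0],1],
    [[0,0,1.5],[0,0,0],1],
    [[0,0,0],[0,0,0],1],
    [[0,0,0],[0,0,0],1],
  ],
)

```text
time: 3.12
ee_pos: [0.6013, -0.0454, 0.0389]
tcp_rot: [[-0.934, -0.356, -0.002], [-0.356, 0.934, 0.0], [0.001, 0.001, -1.0]]
force: [-1.5, 0.3, 0.0]
gripper_width: 0.997
finger_force: 0.0
```

```bash
python3 - <<'E'
from h import *
goto(.602,-.048,.005,20.8)
E
```

```text
pos [ 0.6013 -0.0454  0.0389] toolyaw 20.9 tilt [-0.002  0.   ] shift cm [ 0.02 -0.27  3.39] turn rad 0.001 q [ -5.  34.   4. 107.  -4.  39. 113.] F [-1.5  0.3  0. ] t 3.12 w 0.997 ff 0.0
```

Call:
send_rows(
  series=[
    [[0,-0.12,1.2],[0,0,0],1],
    [[0,-0.13,1.2],[0,0,0],1],
    [[0,0,1.0],[0,0,0],1],
    [[0,0,0],[0,0,0],1],
    [[0,0,0],[0,0,0],0.3],
  ],
)

```text
time: 3.53
ee_pos: [0.602, -0.0486, 0.0039]
tcp_rot: [[-0.935, -0.355, -0.002], [-0.355, 0.935, 0.0], [0.002, 0.001, -1.0]]
force: [0.1, 0.0, -1.1]
gripper_width: 0.959
finger_force: 0.0
```

Call:
send_rows(
  series=[
    [[0,0,0],[0,0,0],0],
    [[0,0,0],[0,0,0],0],
    [[0,0,0],[0,0,0],0],
    [[0,0,0],[0,0,0],0],
    [[0,0,0],[0,0,0],0],
  ],
)

```text
time: 3.95
ee_pos: [0.603, -0.0485, 0.0052]
tcp_rot: [[-0.935, -0.355, 0.001], [-0.355, 0.935, 0.0], [-0.001, -0.0, -1.0]]
force: [0.9, -0.7, -1.1]
gripper_width: 0.589
finger_force: 0.0
```

Call:
send_rows(
  series=[
    [[0,0,0],[0,0,0],0],
    [[0,0,0],[0,0,0],0],
    [[0,0,0],[0,0,0],0],
    [[0,0,0],[0,0,0],0],
    [[0,0,0],[0,0,0],0],
  ],
)

```text
time: 4.37
ee_pos: [0.6027, -0.0486, 0.0049]
tcp_rot: [[-0.935, -0.355, 0.0], [-0.355, 0.935, 0.0], [-0.0, 0.0, -1.0]]
force: [0.7, -0.2, 0.8]
gripper_width: 0.208
finger_force: 0.0
```

Call:
send_rows(
  series=[
    [[0,0,0],[0,0,0],0],
    [[0,0,0],[0,0,0],0],
    [[0,0,0],[0,0,0],0],
    [[0,0,0],[0,0,0],0],
    [[0,0,-0.5],[0,0,0],0],
  ],
)

```text
time: 4.78
ee_pos: [0.6018, -0.0485, 0.009]
tcp_rot: [[-0.935, -0.355, -0.002], [-0.355, 0.935, 0.0], [0.002, 0.001, -1.0]]
force: [0.1, -0.4, -1.6]
gripper_width: 0.11
finger_force: 30.0
```

Call:
send_rows(
  series=[
    [[0,0,-1.5],[0,0,0],0],
    [[0,0,-2],[0,0,0],0],
    [[0,0,-2],[0,0,0],0],
    [[0,0,-2],[0,0,0],0],
    [[0,0,-1],[0,0,0],0],
  ],
)

```text
time: 5.2
ee_pos: [0.6036, -0.0486, 0.0972]
tcp_rot: [[-0.935, -0.355, 0.002], [-0.355, 0.935, 0.0], [-0.002, -0.001, -1.0]]
force: [0.5, -0.2, -2.0]
gripper_width: 0.109
finger_force: 30.0
```

```bash
python3 - <<'E'
from h import *
goto(.4805,.1292,.09,-5.8)
b=eyes.grab_frame("side")
cv2.imwrite("pics/g2.png",cv2.resize(b[140:230,230:350],(800,600),interpolation=3)[:,:,::-1])
E
```

```text
pos [ 0.6036 -0.0486  0.0972] toolyaw 20.8 tilt [0.002 0.   ] shift cm [ 5.19 21.    0.69] turn rad 0.464 q [ -5.  29.   5. 105.  -3.  46. 112.] F [ 0.5 -0.2 -2. ] t 5.2 w 0.109 ff 30.0
```

View pics/g2.png

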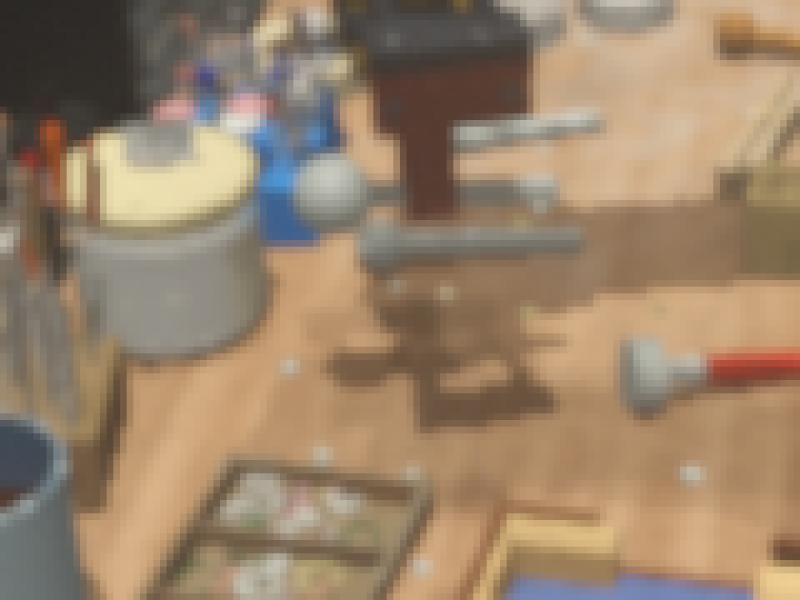

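The large punch is held level, ball at crop (330,190). I'll carry it to the tray.

Call:
send_rows(
  series=[
    [[0,0,0],[0,0,0.116],0],
    [[0,0,0],[0,0,0.116],0],
    [[0,0,0],[0,0,0.116],0],
    [[0,0,0],[0,0,0.116],0],
    [[0.8,0.9,0],[0,0,0],0],
  ],
)

```text
time: 5.67
ee_pos: [0.5958, -0.0407, 0.094]
tcp_rot: [[-0.994, 0.107, -0.0], [0.107, 0.994, -0.002], [-0.0, -0.002, -1.0]]
force: [0.3, -1.2, -1.8]
gripper_width: 0.114
finger_force: 30.0
```

Call:
send_rows(
  series=[
    [[1.8,2.1,0],[0,0,0],0],
    [[2.2,2.6,0],[0,0,0],0],
    [[2.2,2.6,0],[0,0,0],0],
    [[2.2,2.6,0],[0,0,0],0],
    [[2.2,2.6,0],[0,0,0],0],
  ],
)

```text
time: 6.08
ee_pos: [0.5005, 0.0978, 0.0942]
tcp_rot: [[-0.995, 0.096, -0.001], [0.096, 0.995, -0.0], [0.001, -0.0, -1.0]]
force: [0.7, 1.5, -3.1]
gripper_width: 0.109
finger_force: 30.0
```

Call:
send_rows(
  series=[
    [[1.8,2.1,0],[0,0,0],0],
    [[0.8,0.95,0],[0,0,0],0],
    [[0,0,1],[0,0,0],0],
    [[0,0,0],[0,0,0],0],
    [[0,0,0],[0,0,0],0],
  ],
)

```text
time: 6.5
ee_pos: [0.4795, 0.1282, 0.084]
tcp_rot: [[-0.995, 0.1, -0.001], [0.1, 0.995, -0.001], [0.001, -0.001, -1.0]]
force: [0.1, -0.3, -2.4]
gripper_width: 0.114
finger_force: 30.0
```

```bash
python3 - <<'E'
from h import *
goto(.4805,.1292,.015,-5.8)
b=eyes.grab_frame("side")
a=eyes.grab_frame("top")
A=cv2.resize(a[190:255,190:310],(400,217),interpolation=3)
B=cv2.resize(b[150:310,260:380],(450,600),interpolation=3)
c=np.zeros((600,800,3),np.uint8);c[:217,:400]=A[:217,:400];c[:,350:]=B;c[:217,:350]=A[:,:350]
cv2.imwrite("pics/g3.png",c[:,:,::-1])
E
```

```text
pos [0.4795 0.1282 0.084 ] toolyaw -5.7 tilt [-0.001 -0.001] shift cm [-0.1   0.12  6.9 ] turn rad 0.001 q [-30.  22.  10. 121.  -6.  38.  68.] F [ 0.1 -0.3 -2.4] t 6.5 w 0.114 ff 30.0
```

View pics/g3.png

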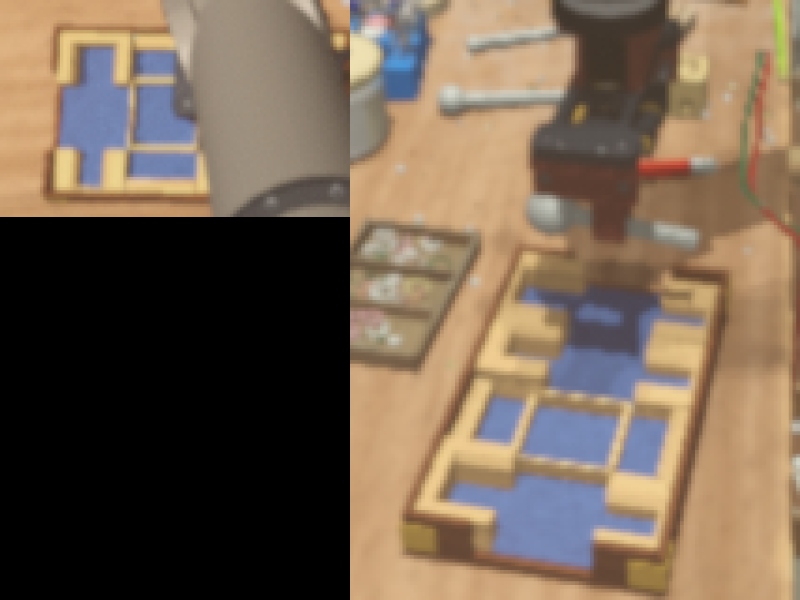

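```bash
python3 - <<'E'
from h import *
print(proj("side",[[.521,.124,.097],[.42,.1345,.085]]))
print("1cm x",proj("side",[[.531,.124,.097],[.521,.134,.097]]))
E
```

```text
[[313.51453238 205.05808357]
 [352.41244687 213.4403544 ]]
1cm x [[309.67802961 204.84667443]
 [312.9832902  207.29612399]]
```

Call:
send_rows(
  series=[
    [[-0.1,0.1,0.9],[0,0,0],0],
    [[0,0,1.1],[0,0,0],0],
    [[0,0,0.8],[0,0,0],0],
    [[0,0,0],[0,0,0],0],
    [[0,0,0],[0,0,0],0],
  ],
)

```text
time: 7.02
ee_pos: [0.4805, 0.1296, 0.0559]
tcp_rot: [[-0.995, 0.101, -0.002], [0.101, 0.995, -0.001], [0.002, -0.001, -1.0]]
force: [-0.2, 0.4, -1.8]
gripper_width: 0.113
finger_force: 30.0
```

Call:
send_rows(
  series=[
    [[0,0,0.9],[0,0,0],0],
    [[0,0,0.9],[0,0,0],0],
    [[0,0,0.7],[0,0,0],0],
    [[0,0,0],[0,0,0],0],
    [[0,0,0],[0,0,0],0],
  ],
)

```text
time: 7.43
ee_pos: [0.4806, 0.1299, 0.0312]
tcp_rot: [[-0.995, 0.101, -0.001], [0.101, 0.995, -0.001], [0.001, -0.001, -1.0]]
force: [1.3, 0.4, -2.1]
gripper_width: 0.11
finger_force: 30.0
```

Call:
send_rows(
  series=[
    [[0,0,0.7],[0,0,0],0],
    [[0,0,0.5],[0,0,0],0],
    [[0,0,0.3],[0,0,0],0],
    [[0,0,0],[0,0,0],0],
    [[0,0,0],[0,0,0],0],
  ],
)

```text
time: 7.85
ee_pos: [0.481, 0.13, 0.0167]
tcp_rot: [[-0.995, 0.101, -0.0], [0.101, 0.995, -0.0], [0.0, -0.0, -1.0]]
force: [0.8, 0.1, -1.1]
gripper_width: 0.11
finger_force: 30.0
```

Call:
send_rows(
  series=[
    [[0,0,0.2],[0,0,0],0],
    [[0,0,0],[0,0,0],0],
    [[0,0,0],[0,0,0],0.28],
    [[0,0,0],[0,0,0],0.28],
    [[0,0,0],[0,0,0],0.28],
  ],
)

```text
time: 8.27
ee_pos: [0.4815, 0.1302, 0.0152]
tcp_rot: [[-0.995, 0.101, 0.001], [0.101, 0.995, 0.0], [-0.001, 0.0, -1.0]]
force: [0.6, 0.9, 0.2]
gripper_width: 0.272
finger_force: 0.0
```

Call:
send_rows(
  series=[
    [[0,0,0],[0,0,0],0.28],
    [[0,0,-1],[0,0,0],0.28],
    [[0,0,-2],[0,0,0],0.28],
    [[0,0,-3],[0,0,0],0.4],
    [[0,0,-3],[0,0,0],0.5],
  ],
)

```text
time: 8.68
ee_pos: [0.4805, 0.1297, 0.1061]
tcp_rot: [[-0.995, 0.101, -0.001], [0.101, 0.995, -0.001], [0.001, -0.001, -1.0]]
force: [0.8, 0.1, -0.4]
gripper_width: 0.391
finger_force: 0.0
```

```bash
python3 - <<'E'
from h import *
goto(.611,-.167,.1,14.3)
b=eyes.grab_frame("side")
cv2.imwrite("pics/g4.png",cv2.resize(b[190:310,270:380],(550,600),interpolation=3)[:,:,::-1])
E
```

```text
pos [0.4805 0.1297 0.1061] toolyaw -5.8 tilt [-0.001 -0.001] shift cm [-15.98 -28.21   0.61] turn rad -0.351 q [-31.  20.  11. 120.  -5.  41.  67.] F [ 0.8  0.1 -0.4] t 8.68 w 0.391 ff 0.0
```

View pics/g4.png

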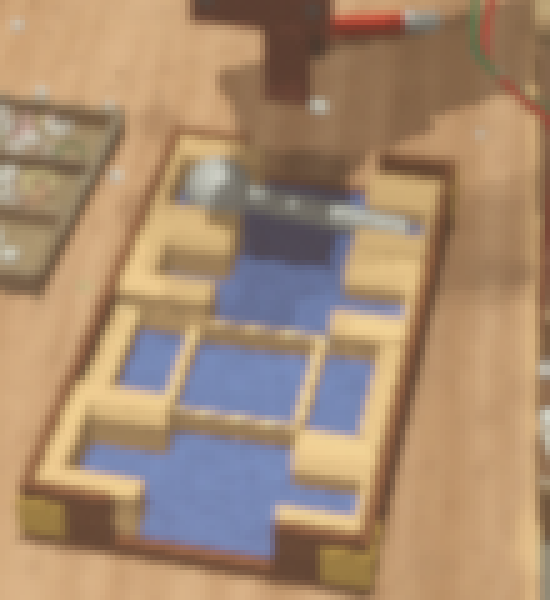

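The large punch lies in its well with its tail in the channel, ball at crop (215,185). I'll go for the medium punch next.

Call:
send_rows(
  series=[
    [[0,0,0],[0,0,-0.117],0.6],
    [[0,0,0],[0,0,-0.117],0.6],
    [[0,0,0],[0,0,-0.117],0.6],
    [[-0.3,-1.8,0],[0,0,0],0.6],
    [[-0.5,-3.2,0],[0,0,0],0.6],
  ],
)

```text
time: 9.15
ee_pos: [0.5008, 0.0867, 0.1056]
tcp_rot: [[-0.967, -0.254, 0.0], [-0.254, 0.967, 0.002], [-0.001, 0.002, -1.0]]
force: [0.6, -0.0, 0.2]
gripper_width: 0.599
finger_force: 0.0
```

Call:
send_rows(
  series=[
    [[-0.65,-3.9,0],[0,0,0],0.6],
    [[-0.65,-3.9,0],[0,0,0],0.6],
    [[-0.65,-3.9,0],[0,0,0],0.6],
    [[-0.65,-3.9,0],[0,0,0],0.6],
    [[-0.65,-3.9,0],[0,0,0],0.6],
  ],
)

```text
time: 9.57
ee_pos: [0.5816, -0.0992, 0.1056]
tcp_rot: [[-0.969, -0.248, 0.001], [-0.248, 0.969, 0.0], [-0.001, -0.0, -1.0]]
force: [0.9, 0.7, 0.6]
gripper_width: 0.599
finger_force: 0.0
```

Call:
send_rows(
  series=[
    [[-0.65,-3.8,0],[0,0,0],0.6],
    [[-0.4,-2.4,0.5],[0,0,0],0.6],
    [[-0.2,-1.3,1.5],[0,0,0],0.6],
    [[0,0,2],[0,0,0],0.6],
    [[0,0,1],[0,0,0],0.6],
  ],
)

```text
time: 9.98
ee_pos: [0.6109, -0.168, 0.0535]
tcp_rot: [[-0.969, -0.246, -0.002], [-0.246, 0.969, -0.0], [0.001, 0.0, -1.0]]
force: [-0.1, 1.2, -0.6]
gripper_width: 0.599
finger_force: 0.0
```

Call:
send_rows(
  series=[
    [[0,0,0.5],[0,0,0],0.6],
    [[0,0,0],[0,0,0],0.6],
    [[0,0,0],[0,0,0],0.6],
  ],
)

```text
time: 10.23
ee_pos: [0.6119, -0.166, 0.0504]
tcp_rot: [[-0.969, -0.249, 0.0], [-0.249, 0.969, 0.0], [-0.0, 0.0, -1.0]]
force: [-0.9, 1.1, 0.7]
gripper_width: 0.599
finger_force: 0.0
```

```bash
python3 - <<'E'
from h import *
goto(.611,-.167,.003,14.3)
E
```

```text
pos [ 0.6119 -0.166   0.0504] toolyaw 14.4 tilt [0. 0.] shift cm [ 0.11 -0.08  4.74] turn rad 0.002 q [  3.  35.   9. 103.  -7.  43. 120.] F [-0.9  1.1  0.7] t 10.23 w 0.599 ff 0.0
```

Call:
send_rows(
  series=[
    [[0.1,-0.08,1.3],[0,0,0],0.6],
    [[0,0,1.5],[0,0,0],0.6],
    [[0,0,1.2],[0,0,0],0.6],
    [[0,0,0.65],[0,0,0],0.6],
    [[0,0,0],[0,0,0],0.3],
  ],
)

```text
time: 10.65
ee_pos: [0.6098, -0.1673, 0.0017]
tcp_rot: [[-0.969, -0.248, -0.003], [-0.248, 0.969, 0.001], [0.002, 0.001, -1.0]]
force: [-1.0, 0.5, -0.2]
gripper_width: 0.562
finger_force: 0.0
```

Call:
send_rows(
  series=[
    [[0,0,0],[0,0,0],0],
    [[0,0,0],[0,0,0],0],
    [[0,0,0],[0,0,0],0],
    [[0,0,0],[0,0,0],0],
    [[0,0,0],[0,0,0],0],
  ],
)

```text
time: 11.07
ee_pos: [0.6113, -0.1679, 0.0039]
tcp_rot: [[-0.969, -0.248, 0.001], [-0.248, 0.969, -0.0], [-0.001, -0.0, -1.0]]
force: [0.7, 0.6, -0.1]
gripper_width: 0.182
finger_force: 0.0
```

Call:
send_rows(
  series=[
    [[0,0,0],[0,0,0],0],
    [[0,0,0],[0,0,0],0],
    [[0,0,0],[0,0,0],0],
    [[0,0,-0.5],[0,0,0],0],
    [[0,0,-1.5],[0,0,0],0],
  ],
)

```text
time: 11.48
ee_pos: [0.609, -0.1674, 0.0216]
tcp_rot: [[-0.969, -0.248, -0.004], [-0.248, 0.969, 0.001], [0.004, 0.002, -1.0]]
force: [-0.4, 0.7, -1.4]
gripper_width: 0.111
finger_force: 30.0
```

Call:
send_rows(
  series=[
    [[0,0,-2],[0,0,0],0],
    [[0,0,-2.5],[0,0,0],0],
    [[0,0,-2],[0,0,0],0],
    [[0,0,-1],[0,0,0],0],
    [[0,0,0],[0,0,0],0],
  ],
)

```text
time: 11.9
ee_pos: [0.6124, -0.1683, 0.1008]
tcp_rot: [[-0.969, -0.248, 0.004], [-0.248, 0.969, -0.001], [-0.004, -0.002, -1.0]]
force: [0.7, 0.1, -0.9]
gripper_width: 0.108
finger_force: 30.0
```

```bash
python3 - <<'E'
from h import *
goto(.5,.3218,.09,-5.8)
s=telemetry.read_state();p=s["ee_pos"];x=-s["tcp_rot"][:,0]
print(proj("side",[p+.042*x+[0,0,.010],p-.06*x+[0,0,.002]]))
b=eyes.grab_frame("side");cv2.imwrite("pics/g5.png",cv2.resize(b[110:230,240:380],(700,600),interpolation=3)[:,:,::-1])
E
```

```text
pos [ 0.6124 -0.1683  0.1008] toolyaw 14.3 tilt [ 0.004 -0.001] shift cm [-1.24 50.26  1.  ] turn rad 0.351 q [  3.  31.  10. 101.  -7.  48. 120.] F [ 0.7  0.1 -0.9] t 11.9 w 0.108 ff 30.0
[[284.59970043 149.02904277]
 [316.17609768 148.96962972]]
```

View pics/g5.png

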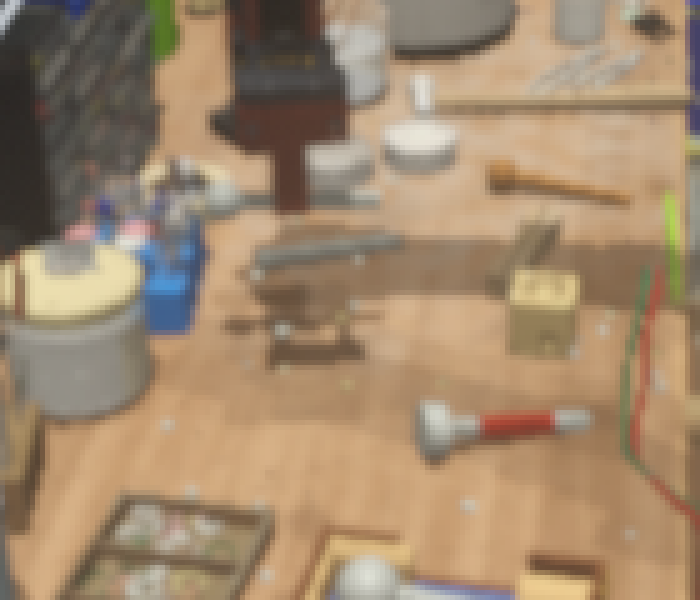

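The medium punch is held level, ball at crop (218,200). I'll carry it over.

Call:
send_rows(
  series=[
    [[0,0,0],[0,0,0.117],0],
    [[0,0,0],[0,0,0.117],0],
    [[0,0,0],[0,0,0.117],0],
    [[0.6,1.7,0],[0,0,0],0],
    [[1.1,3.2,0],[0,0,0],0],
  ],
)

```text
time: 12.37
ee_pos: [0.5978, -0.1216, 0.0966]
tcp_rot: [[-0.994, 0.108, -0.002], [0.108, 0.994, -0.003], [0.002, -0.004, -1.0]]
force: [0.8, 0.3, -1.3]
gripper_width: 0.111
finger_force: 30.0
```

Call:
send_rows(
  series=[
    [[1.3,3.85,0],[0,0,0],0],
    [[1.3,3.85,0],[0,0,0],0],
    [[1.3,3.85,0],[0,0,0],0],
    [[1.3,3.85,0],[0,0,0],0],
    [[1.3,3.85,0],[0,0,0],0],
  ],
)

```text
time: 12.78
ee_pos: [0.5517, 0.0822, 0.0967]
tcp_rot: [[-0.995, 0.101, -0.003], [0.101, 0.995, -0.001], [0.003, -0.001, -1.0]]
force: [0.8, 0.1, -1.7]
gripper_width: 0.11
finger_force: 30.0
```

Call:
send_rows(
  series=[
    [[1.3,3.85,0],[0,0,0],0],
    [[1.3,3.85,0],[0,0,0],0],
    [[1.3,3.85,0],[0,0,0],0],
    [[1.3,3.85,0],[0,0,0],0],
    [[1.3,3.85,0],[0,0,0],0],
  ],
)

```text
time: 13.2
ee_pos: [0.5065, 0.28, 0.0966]
tcp_rot: [[-0.995, 0.101, -0.002], [0.101, 0.995, -0.002], [0.002, -0.002, -1.0]]
force: [0.9, -0.1, -1.3]
gripper_width: 0.111
finger_force: 30.0
```

Call:
send_rows(
  series=[
    [[0.9,2.7,0],[0,0,0],0],
    [[0.5,1.5,0],[0,0,0],0],
    [[0,0,1],[0,0,0],0],
    [[0,0,2],[0,0,0],0],
    [[0,0,1],[0,0,0],0],
  ],
)

```text
time: 13.62
ee_pos: [0.4981, 0.3188, 0.0555]
tcp_rot: [[-0.995, 0.102, -0.002], [0.102, 0.995, -0.004], [0.002, -0.004, -1.0]]
force: [1.1, -0.5, -1.9]
gripper_width: 0.112
finger_force: 30.0
```

Call:
send_rows(
  series=[
    [[0,0,0],[0,0,0],0],
    [[0,0,0],[0,0,0],0],
  ],
)

```text
time: 13.78
ee_pos: [0.4987, 0.3194, 0.0573]
tcp_rot: [[-0.995, 0.103, -0.002], [0.103, 0.995, -0.002], [0.001, -0.003, -1.0]]
force: [-0.6, -0.1, -1.2]
gripper_width: 0.109
finger_force: 30.0
```

```bash
python3 - <<'E'
from h import *
goto(.5,.3218,.0125,-5.8)
s=telemetry.read_state();p=s["ee_pos"];x=-s["tcp_rot"][:,0]
print(proj("side",[p+.042*x+[0,0,.010],p-.06*x+[0,0,.002]]))
E
```

```text
pos [0.4987 0.3194 0.0573] toolyaw -5.9 tilt [-0.002 -0.002] shift cm [-0.11  0.26  4.48] turn rad -0.002 q [-47.  32.  11. 109.  -9.  41.  53.] F [-0.6 -0.1 -1.2] t 13.78 w 0.109 ff 30.0
[[293.51582487 264.82915312]
 [338.72818228 274.20801964]]
```

Call:
send_rows(
  series=[
    [[-0.1,0.22,0.4],[0,0,0],0],
    [[0,0,0.9],[0,0,0],0],
    [[0,0,0.9],[0,0,0],0],
    [[0,0,0.4],[0,0,0],0],
    [[0,0,0],[0,0,0],0],
  ],
)

```text
time: 14.2
ee_pos: [0.499, 0.3234, 0.031]
tcp_rot: [[-0.995, 0.101, -0.002], [0.101, 0.995, -0.001], [0.002, -0.002, -1.0]]
force: [-0.3, -0.6, -1.7]
gripper_width: 0.109
finger_force: 30.0
```

Call:
send_rows(
  series=[
    [[0,0,0.7],[0,0,0],0],
    [[0,0,0.6],[0,0,0],0],
    [[0,0,0.4],[0,0,0],0],
    [[0,0,0],[0,0,0],0],
    [[0,0,0],[0,0,0],0],
  ],
)

```text
time: 14.62
ee_pos: [0.4997, 0.3239, 0.0151]
tcp_rot: [[-0.995, 0.101, -0.0], [0.101, 0.995, -0.0], [0.0, -0.0, -1.0]]
force: [0.1, 0.5, -0.3]
gripper_width: 0.109
finger_force: 30.0
```

Call:
send_rows(
  series=[
    [[0,-0.1,0.15],[0,0,0],0],
    [[0,0,0],[0,0,0],0],
    [[0,0,0],[0,0,0],0.28],
    [[0,0,0],[0,0,0],0.28],
    [[0,0,0],[0,0,0],0.28],
  ],
)

```text
time: 15.03
ee_pos: [0.5, 0.3232, 0.0142]
tcp_rot: [[-0.995, 0.101, 0.001], [0.101, 0.995, 0.0], [-0.0, 0.001, -1.0]]
force: [0.0, 0.5, 0.1]
gripper_width: 0.269
finger_force: 0.0
```

Call:
send_rows(
  series=[
    [[0,0,0],[0,0,0],0.28],
    [[0,0,-1],[0,0,0],0.28],
    [[0,0,-2],[0,0,0],0.28],
    [[0,0,-3],[0,0,0],0.4],
    [[0,0,-3],[0,0,0],0.5],
  ],
)

```text
time: 15.45
ee_pos: [0.4993, 0.3226, 0.105]
tcp_rot: [[-0.995, 0.101, -0.001], [0.101, 0.995, -0.001], [0.001, -0.001, -1.0]]
force: [0.4, 0.1, -0.7]
gripper_width: 0.389
finger_force: 0.0
```

```bash
python3 - <<'E'
from h import *
goto(.615,-.285,.1,24.6)
b=eyes.grab_frame("side")
cv2.imwrite("pics/g6.png",cv2.resize(b[190:310,270:380],(550,600),interpolation=3)[:,:,::-1])
E
```

```text
pos [0.4993 0.3226 0.105 ] toolyaw -5.8 tilt [-0.001 -0.001] shift cm [-17.64 -59.28   0.55] turn rad -0.53 q [-48.  28.  12. 107.  -8.  46.  52.] F [ 0.4  0.1 -0.7] t 15.45 w 0.389 ff 0.0
```

View pics/g6.png

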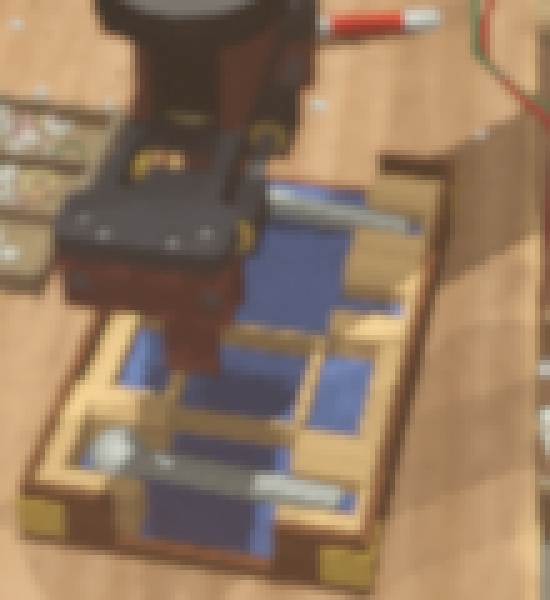

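The medium punch lies in its cradle, ball at crop (112,452) and tail at (320,490). Next is the small one.

Call:
send_rows(
  series=[
    [[0,0,0],[0,0,-0.106],0.6],
    [[0,0,0],[0,0,-0.106],0.6],
    [[0,0,0],[0,0,-0.106],0.6],
    [[0,0,0],[0,0,-0.106],0.6],
    [[0,0,0],[0,0,-0.106],0.6],
  ],
)

```text
time: 15.92
ee_pos: [0.4999, 0.3231, 0.1047]
tcp_rot: [[-0.907, -0.421, 0.001], [-0.421, 0.907, 0.0], [-0.001, 0.0, -1.0]]
force: [0.5, 0.1, -0.1]
gripper_width: 0.598
finger_force: 0.0
```

Call:
send_rows(
  series=[
    [[0.4,-1.7,0],[0,0,0],0.6],
    [[0.8,-3.3,0],[0,0,0],0.6],
    [[0.95,-3.9,0],[0,0,0],0.6],
    [[0.95,-3.9,0],[0,0,0],0.6],
    [[0.95,-3.9,0],[0,0,0],0.6],
  ],
)

```text
time: 16.33
ee_pos: [0.5327, 0.1528, 0.1046]
tcp_rot: [[-0.909, -0.417, 0.001], [-0.417, 0.909, 0.0], [-0.001, -0.0, -1.0]]
force: [0.5, 0.0, -0.8]
gripper_width: 0.601
finger_force: 0.0
```

Call:
send_rows(
  series=[
    [[0.95,-3.9,0],[0,0,0],0.6],
    [[0.95,-3.9,0],[0,0,0],0.6],
    [[0.95,-3.9,0],[0,0,0],0.6],
    [[0.95,-3.9,0],[0,0,0],0.6],
    [[0.95,-3.9,0],[0,0,0],0.6],
  ],
)

```text
time: 16.75
ee_pos: [0.5707, -0.0448, 0.1047]
tcp_rot: [[-0.909, -0.416, 0.001], [-0.416, 0.909, 0.0], [-0.001, -0.0, -1.0]]
force: [0.5, -0.2, 0.5]
gripper_width: 0.597
finger_force: 0.0
```

Call:
send_rows(
  series=[
    [[0.95,-3.9,0],[0,0,0],0.6],
    [[0.95,-3.9,0],[0,0,0],0.6],
    [[0.95,-3.9,0],[0,0,0],0.6],
    [[0.95,-3.9,0],[0,0,0],0.6],
    [[0.95,-3.9,0],[0,0,0],0.6],
  ],
)

```text
time: 17.17
ee_pos: [0.6086, -0.2419, 0.1047]
tcp_rot: [[-0.909, -0.416, 0.001], [-0.416, 0.909, -0.0], [-0.001, -0.001, -1.0]]
force: [1.2, 1.1, 0.8]
gripper_width: 0.595
finger_force: 0.0
```

Call:
send_rows(
  series=[
    [[0.8,-2.8,0],[0,0,0],0.6],
    [[0.4,-1.5,1],[0,0,0],0.6],
    [[0,0,2],[0,0,0],0.6],
    [[0,0,2],[0,0,0],0.6],
    [[0,0,0.5],[0,0,0],0.6],
  ],
)

```text
time: 17.58
ee_pos: [0.6133, -0.2819, 0.0453]
tcp_rot: [[-0.909, -0.417, -0.005], [-0.417, 0.909, 0.003], [0.003, 0.004, -1.0]]
force: [0.2, -0.4, -0.5]
gripper_width: 0.598
finger_force: 0.0
```

Call:
send_rows(
  series=[
    [[0,0,0],[0,0,0],0.6],
    [[0,0,0],[0,0,0],0.6],
    [[0,0,0],[0,0,0],0.6],
  ],
)

```text
time: 17.83
ee_pos: [0.6163, -0.2835, 0.0501]
tcp_rot: [[-0.909, -0.417, 0.002], [-0.417, 0.909, -0.0], [-0.001, -0.001, -1.0]]
force: [-0.7, 0.5, -0.5]
gripper_width: 0.6
finger_force: 0.0
```

```bash
python3 - <<'E'
from h import *
goto(.615,-.285,.002,24.6)
E
```

```text
pos [ 0.6163 -0.2835  0.0501] toolyaw 24.6 tilt [ 0.002 -0.   ] shift cm [ 0.18 -0.08  4.81] turn rad 0.001 q [ 14.  38.   8.  96.  -7.  46. 140.] F [-0.7  0.5 -0.5] t 17.83 w 0.6 ff 0.0
```

Call:
send_rows(
  series=[
    [[0.15,-0.08,1.2],[0,0,0],0.6],
    [[0,0,1.5],[0,0,0],0.6],
    [[0,0,1.1],[0,0,0],0.6],
    [[0,0,0.6],[0,0,0],0.5],
    [[0,0,0.3],[0,0,0],0.3],
  ],
)

```text
time: 18.25
ee_pos: [0.6135, -0.2857, 0.0004]
tcp_rot: [[-0.909, -0.416, -0.002], [-0.416, 0.909, -0.0], [0.002, 0.001, -1.0]]
force: [-2.9, -2.5, 14.1]
gripper_width: 0.488
finger_force: 7.0
```

Call:
send_rows(
  series=[
    [[0,0,0],[0,0,0],0],
    [[0,0,0],[0,0,0],0],
    [[0,0,0],[0,0,0],0],
    [[0,0,0],[0,0,0],0],
    [[0,0,0],[0,0,0],0],
  ],
)

```text
time: 18.67
ee_pos: [0.6144, -0.2851, 0.002]
tcp_rot: [[-0.909, -0.416, 0.0], [-0.416, 0.909, 0.0], [-0.0, -0.0, -1.0]]
force: [-0.3, 0.1, 0.3]
gripper_width: 0.11
finger_force: 29.3
```

Call:
send_rows(
  series=[
    [[0,0,0],[0,0,0],0],
    [[0,0,0],[0,0,0],0],
    [[0,0,0],[0,0,0],0],
    [[0,0,-0.5],[0,0,0],0],
    [[0,0,-1.5],[0,0,0],0],
  ],
)

```text
time: 19.08
ee_pos: [0.6125, -0.2844, 0.0203]
tcp_rot: [[-0.909, -0.416, -0.004], [-0.416, 0.909, 0.002], [0.003, 0.003, -1.0]]
force: [0.4, 0.7, -1.5]
gripper_width: 0.111
finger_force: 30.0
```

Call:
send_rows(
  series=[
    [[0,0,-2],[0,0,0],0],
    [[0,0,-2.5],[0,0,0],0],
    [[0,0,-2],[0,0,0],0],
    [[0,0,-1],[0,0,0],0],
    [[0,0,0],[0,0,0],0],
  ],
)

```text
time: 19.5
ee_pos: [0.6161, -0.2862, 0.1006]
tcp_rot: [[-0.909, -0.416, 0.005], [-0.416, 0.909, -0.002], [-0.004, -0.004, -1.0]]
force: [-0.5, 0.2, -1.7]
gripper_width: 0.107
finger_force: 30.0
```

```bash
python3 - <<'E'
from h import *
goto(.487,.1935,.1,-5.8)
s=telemetry.read_state();p=s["ee_pos"];x=-s["tcp_rot"][:,0]
q=proj("side",[p+.05*x+[0,0,.006],p-.06*x+[0,0,.003]]);print(q)
b=eyes.grab_frame("side");cv2.imwrite("pics/g7.png",cv2.resize(b[100:190,270:360],(600,600),interpolation=3)[:,:,::-1])
E
```

```text
pos [ 0.6161 -0.2862  0.1006] toolyaw 24.6 tilt [ 0.005 -0.002] shift cm [-8.21 48.99 -0.1 ] turn rad 0.53 q [ 13.  35.   9.  95.  -7.  50. 140.] F [-0.5  0.2 -1.7] t 19.5 w 0.107 ff 30.0
[[288.46927814 136.02805804]
 [318.84784673 132.38665539]]
```

View pics/g7.png

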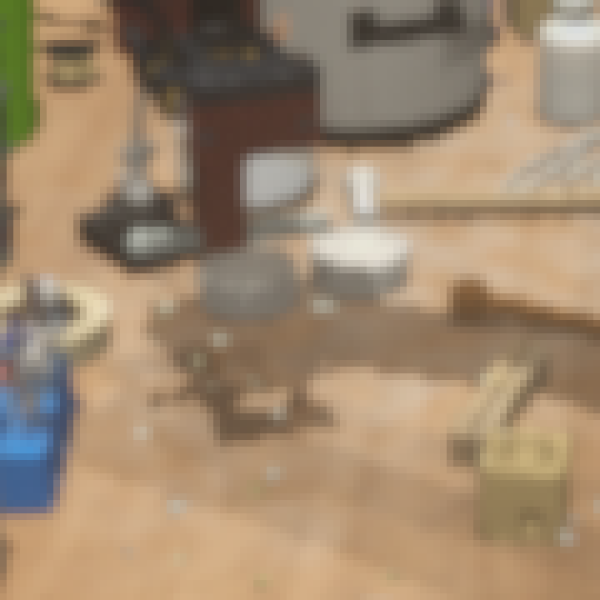

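The small punch is held, ball end at crop (125,238).

Call:
send_rows(
  series=[
    [[0,0,0],[0,0,0.106],0],
    [[0,0,0],[0,0,0.106],0],
    [[0,0,0],[0,0,0.106],0],
    [[0,0,0],[0,0,0.106],0],
    [[0,0,0],[0,0,0.106],0],
  ],
)

```text
time: 19.97
ee_pos: [0.6131, -0.2848, 0.095]
tcp_rot: [[-0.994, 0.106, -0.003], [0.106, 0.994, 0.001], [0.003, 0.001, -1.0]]
force: [0.5, 0.2, -1.2]
gripper_width: 0.109
finger_force: 30.0
```

Call:
send_rows(
  series=[
    [[0.7,1.8,0],[0,0,0],0],
    [[1.3,3.4,0],[0,0,0],0],
    [[1.45,3.8,0],[0,0,0],0],
    [[1.45,3.8,0],[0,0,0],0],
    [[1.45,3.8,0],[0,0,0],0],
  ],
)

```text
time: 20.38
ee_pos: [0.5659, -0.1121, 0.0953]
tcp_rot: [[-0.995, 0.101, -0.003], [0.101, 0.995, 0.0], [0.003, -0.0, -1.0]]
force: [1.3, 0.8, -0.3]
gripper_width: 0.109
finger_force: 30.0
```

Call:
send_rows(
  series=[
    [[1.45,3.8,0],[0,0,0],0],
    [[1.45,3.8,0],[0,0,0],0],
    [[1.45,3.8,0],[0,0,0],0],
    [[1.45,3.8,0],[0,0,0],0],
    [[1.45,3.8,0],[0,0,0],0],
  ],
)

```text
time: 20.8
ee_pos: [0.5129, 0.0841, 0.0957]
tcp_rot: [[-0.995, 0.101, -0.002], [0.101, 0.995, -0.001], [0.002, -0.001, -1.0]]
force: [-0.0, 0.2, -1.5]
gripper_width: 0.108
finger_force: 30.0
```

Call:
send_rows(
  series=[
    [[1.45,3.8,0],[0,0,0],0],
    [[1.25,3.3,0],[0,0,0],0],
    [[0.9,2.4,0],[0,0,0],0],
    [[0.5,1.35,0],[0,0,0],0],
    [[0,0,1],[0,0,0],0],
  ],
)

```text
time: 21.22
ee_pos: [0.4839, 0.1992, 0.0867]
tcp_rot: [[-0.996, 0.094, 0.0], [0.094, 0.996, 0.002], [-0.0, 0.002, -1.0]]
force: [-0.1, -0.7, -0.3]
gripper_width: 0.108
finger_force: 30.0
```

Call:
send_rows(
  series=[
    [[0,0,1.5],[0,0,0],0],
    [[0,0,1],[0,0,0],0],
    [[0,0,0.5],[0,0,0],0],
    [[0,0,0],[0,0,0],0],
    [[0,0,0],[0,0,0],0],
  ],
)

```text
time: 21.63
ee_pos: [0.4849, 0.1935, 0.0563]
tcp_rot: [[-0.995, 0.102, -0.001], [0.102, 0.995, -0.001], [0.001, -0.001, -1.0]]
force: [-0.2, 0.2, -0.2]
gripper_width: 0.112
finger_force: 30.0
```

```bash
python3 - <<'E'
from h import *
goto(.487,.1935,.0115,-5.8)
E
```

```text
pos [0.4849 0.1935 0.0563] toolyaw -5.9 tilt [-0.001 -0.001] shift cm [-0.21  0.03  4.48] turn rad -0.001 q [-39.  27.  13. 118. -10.  36.  65.] F [-0.2  0.2 -0.2] t 21.63 w 0.112 ff 30.0
```

Call:
send_rows(
  series=[
    [[-0.15,0,0.4],[0,0,0],0],
    [[0,0,0.9],[0,0,0],0],
    [[0,0,0.9],[0,0,0],0],
    [[0,0,0.4],[0,0,0],0],
    [[0,0,0],[0,0,0],0],
  ],
)

```text
time: 22.05
ee_pos: [0.4855, 0.1941, 0.0296]
tcp_rot: [[-0.995, 0.101, -0.002], [0.101, 0.995, -0.001], [0.002, -0.001, -1.0]]
force: [0.3, -0.7, -0.8]
gripper_width: 0.109
finger_force: 30.0
```

Call:
send_rows(
  series=[
    [[0,0,0.7],[0,0,0],0],
    [[0,0,0.6],[0,0,0],0],
    [[0,0,0.4],[0,0,0],0],
    [[0,0,0],[0,0,0],0],
    [[0,0,0],[0,0,0],0],
  ],
)

```text
time: 22.47
ee_pos: [0.4863, 0.1944, 0.0136]
tcp_rot: [[-0.995, 0.101, -0.001], [0.101, 0.995, -0.0], [0.0, -0.0, -1.0]]
force: [0.6, -0.1, -0.2]
gripper_width: 0.111
finger_force: 30.0
```

Call:
send_rows(
  series=[
    [[0,0,0.2],[0,0,0],0],
    [[0,0,0],[0,0,0],0],
    [[0,0,0],[0,0,0],0.28],
    [[0,0,0],[0,0,0],0.28],
    [[0,0,0],[0,0,0],0.28],
  ],
)

```text
time: 22.88
ee_pos: [0.4866, 0.1946, 0.0121]
tcp_rot: [[-0.995, 0.101, 0.0], [0.101, 0.995, 0.0], [-0.0, 0.0, -1.0]]
force: [-0.7, 0.3, 1.1]
gripper_width: 0.269
finger_force: 0.0
```

Call:
send_rows(
  series=[
    [[0,0,0],[0,0,0],0.28],
    [[0,0,-1],[0,0,0],0.28],
    [[0,0,-2],[0,0,0],0.28],
    [[0,0,-3],[0,0,0],0.4],
    [[0,0,-3],[0,0,0],0.6],
  ],
)

```text
time: 23.3
ee_pos: [0.4858, 0.1941, 0.103]
tcp_rot: [[-0.995, 0.101, -0.001], [0.101, 0.995, -0.001], [0.001, -0.001, -1.0]]
force: [0.8, 0.0, -0.2]
gripper_width: 0.398
finger_force: 0.0
```

```bash
python3 - <<'E'
from h import *
goto(.4465,-.1847,.1,-5.4)
b=eyes.grab_frame("side");cv2.imwrite("pics/s8.png",b[:,:,::-1])
E
```

```text
pos [0.4858 0.1941 0.103 ] toolyaw -5.8 tilt [-0.001 -0.001] shift cm [  0.09 -38.08   0.34] turn rad -0.007 q [-40.  22.  15. 117.  -8.  42.  63.] F [ 0.8  0.  -0.2] t 23.3 w 0.398 ff 0.0
```

Call:
send_rows(
  series=[
    [[0,-1.9,0],[0,0,0],0.62],
    [[0,-3.5,0],[0,0,0],0.62],
    [[0,-4,0],[0,0,0],0.62],
    [[0,-4,0],[0,0,0],0.62],
    [[0,-4,0],[0,0,0],0.62],
  ],
)

```text
time: 23.77
ee_pos: [0.4686, 0.02, 0.1026]
tcp_rot: [[-0.995, 0.1, 0.001], [0.1, 0.995, 0.0], [-0.001, 0.001, -1.0]]
force: [1.1, 0.5, -0.1]
gripper_width: 0.62
finger_force: 0.0
```

Call:
send_rows(
  series=[
    [[0,-4,0],[0,0,0],0.62],
    [[0,-4,0],[0,0,0],0.62],
    [[0,-4,0],[0,0,0],0.62],
    [[0,-4,0],[0,0,0],0.62],
    [[0.1,-2.9,0],[0,0,0],0.62],
  ],
)

```text
time: 24.18
ee_pos: [0.4483, -0.1701, 0.1027]
tcp_rot: [[-0.995, 0.103, 0.001], [0.103, 0.995, -0.001], [-0.001, -0.001, -1.0]]
force: [0.3, 0.3, -0.0]
gripper_width: 0.619
finger_force: 0.0
```

Call:
send_rows(
  series=[
    [[0,-1.2,0],[0,0,0],0.62],
    [[0,-0.6,0.5],[0,0,0],0.62],
    [[0,0,1.5],[0,0,0],0.62],
    [[0,0,1],[0,0,0],0.62],
    [[0,0,0],[0,0,0],0.62],
  ],
)

```text
time: 24.6
ee_pos: [0.446, -0.1829, 0.0701]
tcp_rot: [[-0.995, 0.099, -0.003], [0.099, 0.995, 0.001], [0.003, 0.001, -1.0]]
force: [0.0, 0.4, 0.2]
gripper_width: 0.619
finger_force: 0.0
```

Call:
send_rows(
  series=[
    [[0,0,0],[0,0,0],0.62],
    [[0,0,0],[0,0,0],0.62],
  ],
)

```text
time: 24.77
ee_pos: [0.4473, -0.1837, 0.072]
tcp_rot: [[-0.995, 0.099, -0.0], [0.099, 0.995, 0.0], [0.0, 0.0, -1.0]]
force: [-1.0, -0.1, -0.1]
gripper_width: 0.619
finger_force: 0.0
```

```bash
python3 - <<'E'
from h import *
goto(.4465,-.1847,.019,-5.4)
b=eyes.grab_frame("side")
A=cv2.resize(cv2.imread("pics/s8.png")[190:310,270:380],(367,400),interpolation=3)
B=cv2.resize(b[110:200,290:390],(430,400),interpolation=3)[:,:,::-1]
cv2.imwrite("pics/g8.png",np.hstack([A,B]))
E
```

```text
pos [ 0.4473 -0.1837  0.072 ] toolyaw -5.7 tilt [-0.  0.] shift cm [ 0.07 -0.11  5.3 ] turn rad -0.005 q [ -1.  23.  19. 123. -12.  36. 111.] F [-1.  -0.1 -0.1] t 24.77 w 0.619 ff 0.0
```

View pics/g8.png

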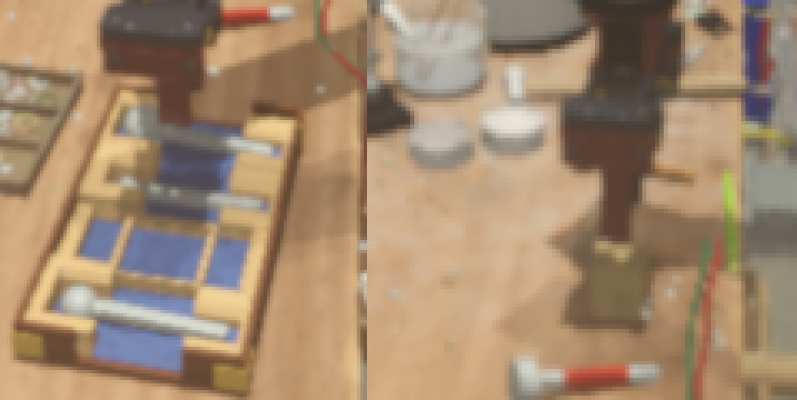

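All three punches are seated: large at crop (140,120), small at (130,185), medium at (80,300). The gripper sits above the cube at (615,245).

Call:
send_rows(
  series=[
    [[0.07,-0.1,1.3],[0,0,0],0.62],
    [[0,0,1.7],[0,0,0],0.62],
    [[0,0,1.3],[0,0,0],0.62],
    [[0,0,0.7],[0,0,0],0.62],
    [[0,0,0.3],[0,0,0],0.62],
  ],
)

```text
time: 25.23
ee_pos: [0.4461, -0.185, 0.0183]
tcp_rot: [[-0.995, 0.1, -0.001], [0.1, 0.995, 0.0], [0.001, 0.0, -1.0]]
force: [-0.6, -0.3, 0.7]
gripper_width: 0.622
finger_force: 0.0
```

Call:
send_rows(
  series=[
    [[0,0,0],[0,0,0],0.4],
    [[0,0,0],[0,0,0],0.2],
    [[0,0,0],[0,0,0],0.2],
    [[0,0,0],[0,0,0],0.2],
    [[0,0,0],[0,0,0],0.2],
  ],
)

```text
time: 25.65
ee_pos: [0.4467, -0.1852, 0.0193]
tcp_rot: [[-0.995, 0.1, 0.001], [0.1, 0.995, 0.0], [-0.001, 0.0, -1.0]]
force: [0.0, 1.7, 1.9]
gripper_width: 0.475
finger_force: 29.7
```

Call:
send_rows(
  series=[
    [[0,0,0],[0,0,0],0.2],
    [[0,0,-0.5],[0,0,0],0.2],
    [[0,0,-1.5],[0,0,0],0.2],
    [[0,0,-2],[0,0,0],0.2],
    [[0,0,-2.5],[0,0,0],0.2],
  ],
)

```text
time: 26.07
ee_pos: [0.4444, -0.1852, 0.0835]
tcp_rot: [[-0.995, 0.101, -0.004], [0.101, 0.995, 0.0], [0.004, 0.0, -1.0]]
force: [1.1, 0.0, -3.9]
gripper_width: 0.477
finger_force: 29.7
```

Call:
send_rows(
  series=[
    [[0,0,-2],[0,0,0],0.2],
    [[0,0,-1],[0,0,0],0.2],
    [[0,0,0],[0,0,0],0.2],
    [[0,0,0],[0,0,0],0.2],
  ],
)

```text
time: 26.4
ee_pos: [0.446, -0.1852, 0.1136]
tcp_rot: [[-0.995, 0.101, 0.0], [0.101, 0.995, 0.0], [-0.0, 0.0, -1.0]]
force: [0.5, -0.2, -4.9]
gripper_width: 0.478
finger_force: 29.7
```

```bash
python3 - <<'E'
from h import *
goto(.4935,.2577,.12,-5.8)
E
```

```text
pos [ 0.446  -0.1852  0.1136] toolyaw -5.8 tilt [0. 0.] shift cm [-0.27 44.54 -0.63] turn rad 0.001 q [ -3.  19.  21. 122. -10.  41. 109.] F [ 0.5 -0.2 -4.9] t 26.4 w 0.478 ff 29.7
```

Call:
send_rows(
  series=[
    [[0,1.8,0],[0,0,0],0.2],
    [[0,3.4,0],[0,0,0],0.2],
    [[-0.05,3.9,0],[0,0,0],0.2],
    [[-0.05,3.9,0],[0,0,0],0.2],
    [[-0.05,3.9,0],[0,0,0],0.2],
  ],
)

```text
time: 26.82
ee_pos: [0.4634, -0.016, 0.1123]
tcp_rot: [[-0.995, 0.102, -0.003], [0.102, 0.995, -0.0], [0.003, -0.001, -1.0]]
force: [0.7, 0.1, -3.7]
gripper_width: 0.481
finger_force: 29.7
```

Call:
send_rows(
  series=[
    [[-0.05,3.9,0],[0,0,0],0.2],
    [[-0.05,3.9,0],[0,0,0],0.2],
    [[0,3.9,0],[0,0,0],0.2],
    [[0,3.9,0],[0,0,0],0.2],
    [[0,3.9,0],[0,0,0],0.2],
  ],
)

```text
time: 27.23
ee_pos: [0.484, 0.1779, 0.112]
tcp_rot: [[-0.995, 0.101, -0.003], [0.101, 0.995, -0.002], [0.003, -0.002, -1.0]]
force: [0.9, 0.3, -4.2]
gripper_width: 0.475
finger_force: 29.7
```

Call:
send_rows(
  series=[
    [[0,3.5,0],[0,0,0],0.2],
    [[0,2.6,0],[0,0,0],0.2],
    [[0,1.4,0],[0,0,0],0.2],
    [[0,0.6,0.5],[0,0,0],0.2],
    [[0,0,1],[0,0,0],0.2],
  ],
)

```text
time: 27.65
ee_pos: [0.4937, 0.2577, 0.098]
tcp_rot: [[-0.995, 0.099, 0.0], [0.099, 0.995, 0.0], [-0.0, 0.0, -1.0]]
force: [-0.3, -0.7, -4.7]
gripper_width: 0.478
finger_force: 29.7
```

Call:
send_rows(
  series=[
    [[0,0,1.2],[0,0,0],0.2],
    [[0,0,1],[0,0,0],0.2],
    [[0,0,0.5],[0,0,0],0.2],
    [[0,0,0],[0,0,0],0.2],
    [[0,0,0],[0,0,0],0.2],
  ],
)

```text
time: 28.07
ee_pos: [0.4935, 0.256, 0.0714]
tcp_rot: [[-0.995, 0.102, -0.001], [0.102, 0.995, -0.001], [0.001, -0.001, -1.0]]
force: [-0.5, 0.9, -3.3]
gripper_width: 0.476
finger_force: 29.7
```

```bash
python3 - <<'E'
from h import *
goto(.4935,.2577,.029,-5.8)
E
```

```text
pos [0.4935 0.256  0.0714] toolyaw -5.9 tilt [-0.001 -0.001] shift cm [0.01 0.17 4.24] turn rad -0.001 q [-44.  28.  12. 113.  -9.  40.  58.] F [-0.5  0.9 -3.3] t 28.07 w 0.476 ff 29.7
```

Call:
send_rows(
  series=[
    [[0.1,0.15,0.4],[0,0,0],0.2],
    [[0,0,0.9],[0,0,0],0.2],
    [[0,0,0.9],[0,0,0],0.2],
    [[0,0,0.4],[0,0,0],0.2],
    [[0,0,0],[0,0,0],0.2],
  ],
)

```text
time: 28.48
ee_pos: [0.4917, 0.2582, 0.0444]
tcp_rot: [[-0.995, 0.1, -0.002], [0.1, 0.995, -0.001], [0.002, -0.002, -1.0]]
force: [0.1, -0.3, -3.8]
gripper_width: 0.481
finger_force: 29.7
```

Call:
send_rows(
  series=[
    [[0,0,0.6],[0,0,0],0.2],
    [[0,0,0.5],[0,0,0],0.2],
    [[0,0,0.4],[0,0,0],0.2],
    [[0,0,0],[0,0,0],0.2],
    [[0,0,0],[0,0,0],0.2],
  ],
)

```text
time: 28.9
ee_pos: [0.4926, 0.2586, 0.0306]
tcp_rot: [[-0.995, 0.101, -0.0], [0.101, 0.995, -0.0], [0.0, -0.0, -1.0]]
force: [-0.1, -0.3, -3.2]
gripper_width: 0.478
finger_force: 29.7
```

Call:
send_rows(
  series=[
    [[0,0,0.2],[0,0,0],0.2],
    [[0,0,0],[0,0,0],0.2],
    [[0,0,0],[0,0,0],0.62],
    [[0,0,0],[0,0,0],0.62],
    [[0,0,0],[0,0,0],0.62],
  ],
)

```text
time: 29.32
ee_pos: [0.4933, 0.2591, 0.0295]
tcp_rot: [[-0.995, 0.101, 0.001], [0.101, 0.995, 0.001], [-0.001, 0.001, -1.0]]
force: [-0.5, -0.1, -0.3]
gripper_width: 0.617
finger_force: 0.0
```

Call:
send_rows(
  series=[
    [[0,0,0],[0,0,0],0.62],
    [[0,0,-0.7],[0,0,0],0.62],
    [[0,0,-2],[0,0,0],0.62],
    [[0,0,-3.5],[0,0,0],0.62],
    [[0,0,-4],[0,0,0],0.62],
  ],
)

```text
time: 29.73
ee_pos: [0.4914, 0.2579, 0.131]
tcp_rot: [[-0.995, 0.101, -0.003], [0.101, 0.995, -0.002], [0.003, -0.003, -1.0]]
force: [0.4, 1.0, 0.3]
gripper_width: 0.618
finger_force: 0.0
```

Call:
send_rows(
  series=[
    [[0,-1,-3],[0,0,0],0.62],
    [[0,-3,-2],[0,0,0],0.62],
    [[0,-4,0],[0,0,0],0.62],
    [[0,-4,0],[0,0,0],0.62],
    [[0,-4,0],[0,0,0],0.62],
  ],
)

```text
time: 30.15
ee_pos: [0.4765, 0.0982, 0.1821]
tcp_rot: [[-0.995, 0.1, 0.002], [0.1, 0.995, 0.001], [-0.002, 0.001, -1.0]]
force: [0.5, -0.0, 0.2]
gripper_width: 0.617
finger_force: 0.0
```

Call:
send_rows(
  series=[
    [[0,-4,0],[0,0,0],0.62],
    [[0,-4,0],[0,0,0],0.62],
    [[0,-4,0],[0,0,0],0.62],
    [[0,-2.5,0],[0,0,0],0.62],
    [[0,-1,0],[0,0,0],0.62],
  ],
)

```text
time: 30.57
ee_pos: [0.4602, -0.059, 0.1816]
tcp_rot: [[-0.994, 0.107, 0.001], [0.107, 0.994, -0.0], [-0.001, -0.0, -1.0]]
force: [0.5, -0.2, -0.1]
gripper_width: 0.621
finger_force: 0.0
```

```bash
python3 - <<'E'
from h import *
goto(.5,0,.2)
a=eyes.grab_frame("top");b=eyes.grab_frame("side")
A=cv2.resize(a[160:255,195:305],(463,400),interpolation=3);B=cv2.resize(b[190:310,280:380],(333,400),interpolation=3)
cv2.imwrite("pics/g9.png",np.hstack([A,B])[:,:,::-1])
E
```

```text
pos [ 0.4602 -0.059   0.1816] toolyaw -6.1 tilt [ 0.001 -0.   ] shift cm [-3.33  6.29 -1.83] turn rad 0.0 q [-22.  10.  24. 121.  -6.  50.  89.] F [ 0.5 -0.2 -0.1] t 30.57 w 0.621 ff 0.0
```

View pics/g9.png

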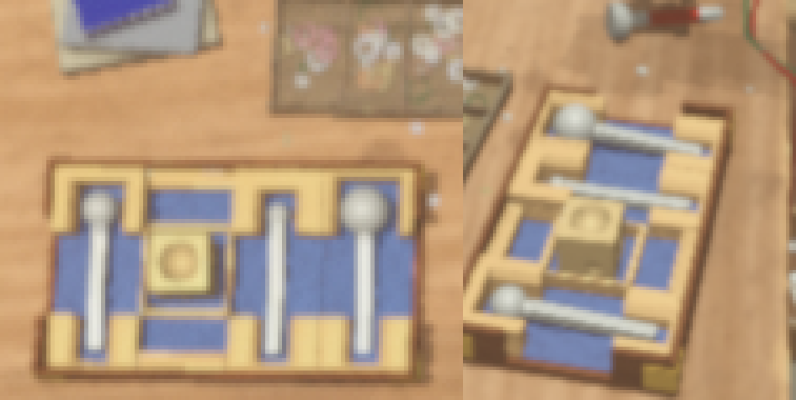

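All three punches are home: balls at crop (98,207), (275,210) and (363,207), each with its tail in the channel. The cube's top is at (180,262). I'll check that position and height by triangulation, using the saved numbers only.

```bash
python3 - <<'E'
from h import *
t=(195+180/4.21-.4,160+262/4.21-.4);s=(280+(590-463)/3.33-.35,190+219/3.33-.35)
print(tri(t,s),plane("top",[t],.051),"expect top .051 at",HOME["C"])
E
```

```text
(array([0.49405919, 0.25790369, 0.04749808]), np.float64(0.0002941957441290961)) [[0.49354319 0.25725759 0.051     ]] expect top .051 at (0.4935, 0.2577, -5.8)
```

The cube is centred, and its top measures about 0.0475 to 0.051 m high, which fits it standing flat on the felt. Handing in.

```bash
python3 -c "
from station import robot
print(robot.sign_off())"
```

```text
the job is handed in; nothing more can be done
None
```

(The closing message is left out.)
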